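# Tug-test the filter cartridges

## Robot

A 6-joint arm with a two-finger parallel gripper is mounted at the origin on a cart in front of the work surface, level with it; the furniture and walls round the work are solid. World frame = base frame: x ahead of the robot, y to its left, z up, the work surface at z = 0. Lengths are in m, angles in rad, forces in N, time in s.
With the tool pointing down it reaches from about 0.275 to 0.825 m from the base axis. Payload 4.9 kg.
Tool frame: the origin (TCP) lies midway between the tips of the shut fingers; the grasp point (between the pads) lies 19 mm behind it (grasp_offset is the distance from the TCP to the grasp point, in m); z points along the fingers, y is the line along which they close (so a half turn about z gives the same grasp; the last joint's range is limited). The gripper opens to 85 mm and grips with 20 to 120 N. Pads are 22 mm wide; open, the fingers measure 114 mm over their backs; the gripper's body (76 mm by 85 mm) begins 54 mm behind the grasp point. The pads swing forward as they close: fully open they stand 13 mm farther back than shut.
Start: joints at [-1.266, 0.326, -0.193, 1.052, 0, 1.437], TCP at [0.234, -0.498, 0.231] pointing down, gripper open.
Joint ranges: [-2.65, 2.65], [-0.97, 1.79], [-1.3, 1.35], [-1.93, 2.1], [-1.47, 1.37], [-3.14, 3.14]. Speed limits (rad/s): [2.57, 2.57, 3.14, 3.14, 3.14, 3.14].

## Interface

Orientations are given as a 3x3 rotation matrix whose columns are the frame's x, y, z axes.
In Python, from cell import * gives the robot as it stands. Calls block until the motion is done:
- reach(position, orientation): joint-space move of the TCP to a pose.
- servo_line(position, ori=None, velocity=0.15): straight line of the TCP; ori=None keeps the orientation; velocity is the mean speed in m/s.
- move_j(angles): joint-space move.
- grip(opening): opening from 0.0 (shut) to 1.0 (fully open); the grip force is fixed at half the most; returns when the fingers have stopped.
- hold(seconds).
- inverse_kinematics(position, orientation): joint angles nearest the present ones, or None.
- read_state(): the state.
- camera(name): name is "side" or "top"; returns the picture (480x640x3 uint8, red, green, blue); there is no depth.
- calibration(name): a dict with "mtx" (3x3 intrinsics, pixels), "distortion" ([k1, k2, p1, p2, k3] as OpenCV has them; the pictures are not rectified), "R" (3x3) and "t" (3): a world point X has camera coordinates R X + t. Camera axes: x right, y down, z forward; pixel columns grow to the right and rows downward; lengths in m; the calibration is good to about 2 mm. A picture is of the moment at which its call begins. calibration takes no time and is no camera call.
A pose or a line that the arm cannot do raises PlanningError and nothing moves.
- finish_job(): hands the job in; it is judged then, once.
The state is a dict: "t": time; "joint_pos": joint angles; "joint_vel": joint speeds; "tau": joint torques, N m; "tool_pos": TCP position; "tool_rot": TCP orientation; "wrist_force": force on the tool from outside, world axes, zero at the start; "wrist_torque": the same for the moment, N m; "grip_width": opening from 0.0 (shut) to 1.0 (fully open); "grasp_force": force on a finger pad.
Only numpy, scipy, OpenCV 4.12 (cv2) and the standard library are available. Lean on these libraries where they do the work, as an engineer would, in place of code of your own. Each camera call takes 0.05 s, during which the arm holds its last target. There are 200 camera calls.

## Task

Check that the three filter cartridges in the bench manifold are retained: working from left to right as seen from the robot, pull each straight up by its fin handle with about 15 N, hold that for about a second and let it back down; never pull a retained one harder than 25 N. One of them is not locked and simply slides out of its bay: take it out when you come to it and stand it upright in the steel tray, leaving the retained ones fully home and the bottle, beaker and tape roll where they are.

Things in the scene. Friction and masses are not known exactly. Their poses are not given: they have to be found in the camera images.
- rail: flat aluminium base rail 100x320x12 mm fixed on the worktop, carrying three bays in a row 100 mm apart along its y axis. Origin at the centre of its underside; y runs along the row to the left as seen from the robot
- bay_a: square grey socket block 66x66x45 mm fixed on the rail, round bore 39 mm wide in its top (z=45), hose union at its front (-x); holds the cartridge of the same letter (letters do not tell the order in the row). Origin at the centre of its underside, axes as the rail's. The pull meant is the whole upward force on the cartridge, its weight included, from a zero read before touching it
- cart_a: one of three filter cartridges that look alike, 90 mm tall, about 0.3 kg. Origin at the centre of the underside, z up along it. Barrel 36 mm diameter, z=0 to 34, stands in the bay; ribbed collar 50 mm diameter, z=34 to 46, rests on the bay's top when seated; then a flat fin handle 12 mm thick (x), 50 mm long (y), z=46 to 90. Two are retained, one is not; nothing but a tug tells which
- handle_a (a point): grip point in that cartridge's fin (12 mm thick along x, 50 long along y), 74 mm above its underside, 16 below the fin's top, 28 above the collar; 85 above the bay's origin when seated. A retained one gives on its sprung lock, force rising (15 N at 3 to 13 mm, 25 N at 6 to 23 mm; differs), and springs back when let down; the unretained one slides out, only its weight felt
- bay_b: square grey socket block 66x66x45 mm fixed on the rail, round bore 39 mm wide in its top (z=45), hose union at its front (-x); holds the cartridge of the same letter (letters do not tell the order in the row). Origin at the centre of its underside, axes as the rail's. The pull meant is the whole upward force on the cartridge, its weight included, from a zero read before touching it
- cart_b: one of three filter cartridges that look alike, 90 mm tall, about 0.3 kg. Origin at the centre of the underside, z up along it. Barrel 36 mm diameter, z=0 to 34, stands in the bay; ribbed collar 50 mm diameter, z=34 to 46, rests on the bay's top when seated; then a flat fin handle 12 mm thick (x), 50 mm long (y), z=46 to 90. Two are retained, one is not; nothing but a tug tells which
- handle_b (a point): grip point in that cartridge's fin (12 mm thick along x, 50 long along y), 74 mm above its underside, 16 below the fin's top, 28 above the collar; 85 above the bay's origin when seated. A retained one gives on its sprung lock, force rising (15 N at 3 to 13 mm, 25 N at 6 to 23 mm; differs), and springs back when let down; the unretained one slides out, only its weight felt
- bay_c: square grey socket block 66x66x45 mm fixed on the rail, round bore 39 mm wide in its top (z=45), hose union at its front (-x); holds the cartridge of the same letter (letters do not tell the order in the row). Origin at the centre of its underside, axes as the rail's. The pull meant is the whole upward force on the cartridge, its weight included, from a zero read before touching it
- cart_c: one of three filter cartridges that look alike, 90 mm tall, about 0.3 kg. Origin at the centre of the underside, z up along it. Barrel 36 mm diameter, z=0 to 34, stands in the bay; ribbed collar 50 mm diameter, z=34 to 46, rests on the bay's top when seated; then a flat fin handle 12 mm thick (x), 50 mm long (y), z=46 to 90. Two are retained, one is not; nothing but a tug tells which
- handle_c (a point): grip point in that cartridge's fin (12 mm thick along x, 50 long along y), 74 mm above its underside, 16 below the fin's top, 28 above the collar; 85 above the bay's origin when seated. A retained one gives on its sprung lock, force rising (15 N at 3 to 13 mm, 25 N at 6 to 23 mm; differs), and springs back when let down; the unretained one slides out, only its weight felt
- tray: open steel tray 130 (x) by 150 (y) mm, 22 mm high, walls and floor 3 mm thick, fixed on the worktop to the right of the rail; origin at the centre of its underside
- bottle_mid (a point): bystander: white capped plastic bottle, 55 mm diameter, 150 mm tall; point half-way up on its axis
- beaker_mid (a point): bystander: small open glass beaker, 52 mm diameter, 67 mm tall; point half-way up on its axis
- tape_mid (a point): bystander: roll of tape lying flat, 66 mm diameter, 19 mm high; point at its centre
Mind the look-alikes: they are no part of the job. Leave any yellow look-alike of the cart_b alone.

How it is judged:
On the way, in this order (a step that is already met when the one before it is completed fails the run):
1. the left cartridge has been tugged: a retained one held straight up against about 15 N (10 to 26 N) for half a second, an unretained one drawn up at least 28 mm (((y of bay_a in the frame of rail above 0.05 m and z of handle_a in the frame of bay_a between 0.092 and 0.1085 m) or (y of bay_b in the frame of rail above 0.05 m and z of handle_b in the frame of bay_b above 0.113 m) or (y of bay_c in the frame of rail above 0.05 m and z of handle_c in the frame of bay_c between 0.087 and 0.0917 m))), for 0.5 s.
2. the middle cartridge has been tugged: a retained one held straight up against about 15 N (10 to 26 N) for half a second, an unretained one drawn up at least 28 mm (((y of bay_a in the frame of rail between -0.05 and 0.05 m and z of handle_a in the frame of bay_a between 0.092 and 0.1085 m) or (y of bay_b in the frame of rail between -0.05 and 0.05 m and z of handle_b in the frame of bay_b above 0.113 m) or (y of bay_c in the frame of rail between -0.05 and 0.05 m and z of handle_c in the frame of bay_c between 0.087 and 0.0917 m))), for 0.5 s.
3. the right cartridge has been tugged: a retained one held straight up against about 15 N (10 to 26 N) for half a second, an unretained one drawn up at least 28 mm (((y of bay_a in the frame of rail below -0.05 m and z of handle_a in the frame of bay_a between 0.092 and 0.1085 m) or (y of bay_b in the frame of rail below -0.05 m and z of handle_b in the frame of bay_b above 0.113 m) or (y of bay_c in the frame of rail below -0.05 m and z of handle_c in the frame of bay_c between 0.087 and 0.0917 m))), for 0.5 s.
At the end, for the whole second after the job is handed in: the unretained cartridge stands upright (within 0.12 rad) and at rest on the tray's floor, its foot's centre inside the tray; the two retained cartridges are fully home (within 1.5 mm) (x of cart_b in the frame of tray between -0.062 and 0.062 m and y of cart_b in the frame of tray between -0.072 and 0.072 m and z of cart_b in the frame of tray below 0.012 m and angle between cart_b's own z axis and vertical below 0.12 rad and linear speed of cart_b below 0.02 m/s and z of handle_a in the frame of bay_a below 0.0865 m and z of handle_c in the frame of bay_c below 0.0865 m); the robot touches nothing.
It fails at once if a retained cartridge pulled with more than about 27 N (z of handle_a in the frame of bay_a above 0.1095 m or z of handle_c in the frame of bay_c above 0.092 m).
It fails at once if the unretained cartridge let go in mid-air (foot over 40 mm above the worktop, away from its bay) (height (world z) of cart_b above 0.04 m and horizontal distance between cart_b and bay_b above 0.03 m and contact force between the fingers and cart_b below 0.3 N).
It fails at once if the bottle moved more than 25 mm (distance of bottle_mid from where it was at the start of the episode above 0.025 m).
It fails at once if the beaker moved more than 25 mm (distance of beaker_mid from where it was at the start of the episode above 0.025 m).
It fails at once if the tape roll moved more than 25 mm (distance of tape_mid from where it was at the start of the episode above 0.025 m).
It also fails if it takes over 72 s, if anything falls off the work surface, if the arm or the gripper's body presses on something with over 40 N, if the wrist force passes 120 N, or if a joint passes its speed limit or range.

## Working session

There is one attempt and no reset: what is moved stays moved. The work goes in short steps, each a Python script; the robot and the scene stay as the last script left them, time stands still between calls to the robot, and variables do not carry over. Pictures are saved under pics/ and viewed, at most 10 in all, crops included, and the job is handed in when it is done.

```bash
mkdir -p pics
python3 - <<'E'
from cell import *
import cv2
for n in("top","side"):
    cv2.imwrite(f"pics/{n}0.png",camera(n)[:,:,::-1]); c=calibration(n); print(n,c)
s=read_state();print(s["t"],s["wrist_force"],s["tool_rot"],s["grip_width"])
E
```

```text
top {'mtx': array([[461.03795646,   0.        , 317.43268855],
       [  0.        , 461.03795646, 230.99431265],
       [  0.        ,   0.        ,   1.        ]]), 'distortion': array([-0.06031261,  0.        ,  0.        ,  0.        ,  0.        ]), 'R': array([[-0.02427753, -0.99956192, -0.01692827],
       [-0.98470516,  0.02683218, -0.17215045],
       [ 0.17252925,  0.01248996, -0.9849252 ]]), 't': array([0.05118432, 0.5050092 , 0.9462541 ])}
side {'mtx': array([[515.12327221,   0.        , 327.65808912],
       [  0.        , 515.12327221, 233.00034732],
       [  0.        ,   0.        ,   1.        ]]), 'distortion': array([-0.13631496,  0.        ,  0.        ,  0.        ,  0.        ]), 'R': array([[-0.98903897, -0.14699149,  0.01397941],
       [-0.08523919,  0.49108769, -0.86692974],
       [ 0.12056618, -0.85861888, -0.49823429]]), 't': array([0.50258533, 0.10497743, 1.19788603])}
0.1 [0.18981071 1.28654103 0.05209928] [[ 9.05273413e-01  4.24829189e-01 -4.56046098e-04]
 [ 4.24829376e-01 -9.05272207e-01  1.49417452e-03]
 [ 2.21923092e-04 -1.54637825e-03 -9.99998780e-01]] 0.997397677890581
```

View pics/top0.png

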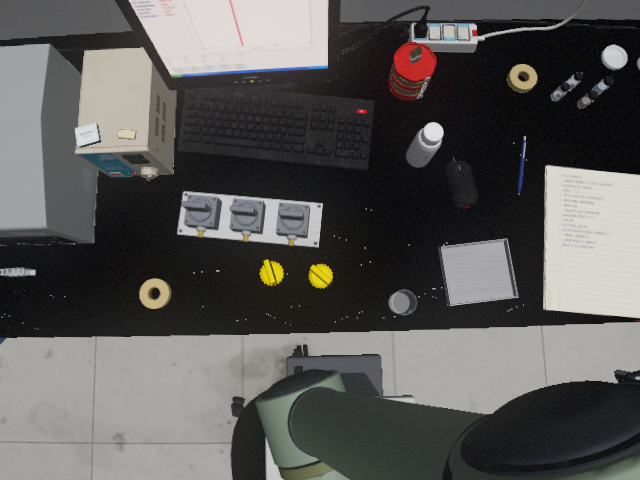

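View pics/side0.png

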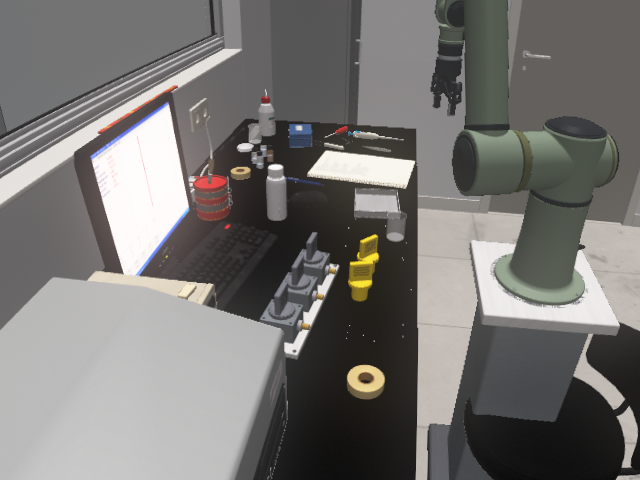

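The top view shows the rail spanning about (178–323, 192–247), with three dark fins near (202,208), (247,210) and (293,213). The tray is around (440–518, 240–305), the beaker at (402,301), the bottle at (428,145) and the yellow look-alikes in front of the rail. I'll enlarge the rail in both views.

Run:
```python
import cv2
a=cv2.imread("pics/top0.png")[180:256,170:330];cv2.imwrite("pics/tc.png",cv2.resize(a,None,fx=5,fy=5,interpolation=cv2.INTER_CUBIC))
a=cv2.imread("pics/side0.png")[225:360,250:350];a=cv2.convertScaleAbs(a,alpha=1.6);cv2.imwrite("pics/sc.png",cv2.resize(a,None,fx=4.4,fy=4.4,interpolation=cv2.INTER_CUBIC))
```

```text
(no output)
```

View pics/tc.png

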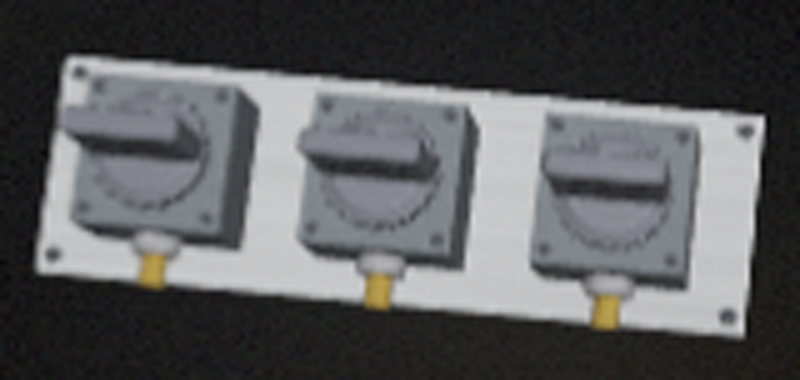

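View pics/sc.png

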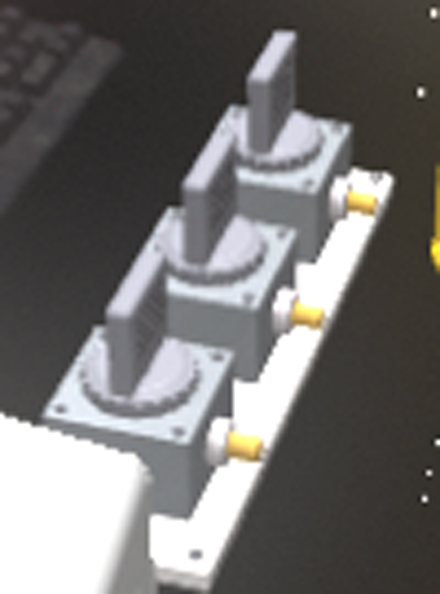

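The rail corners in the top crop are at (65,57), (765,115), (742,337) and (37,272). In the side crop the front corners are at (210,575) and (392,180). The fins line up with the rail. Next I'll fit the poses and check them with an overlay.

```bash
cat > vis.py <<'E'
import cv2,numpy as np
from cell import calibration
from scipy.optimize import least_squares
def proj(n,P):
    c=calibration(n);return cv2.projectPoints(np.asarray(P,float).reshape(-1,1,3),cv2.Rodrigues(c["R"])[0],c["t"],c["mtx"],c["distortion"])[0].reshape(-1,2)
def world(q,L):
    c,s=np.cos(q[2]),np.sin(q[2]);L=np.asarray(L,float);return L@np.array([[c,s,0],[-s,c,0],[0,0,1]])+[q[0],q[1],0]
def fit(obs,q0):  # obs: list of (cam, local pts, pixels)
    f=lambda q:np.concatenate([(proj(n,world(q,L))-p).ravel() for n,L,p in obs])
    r=least_squares(f,q0);return r.x,r.fun.reshape(-1,2)
E
python3 - <<'E'
from vis import *
T=lambda p:(np.array(p)+.5)/5-.5+[170,180]
S=lambda p:(np.array(p)+.5)/4.4-.5+[250,225]
rc=[(.05,.16,.012),(.05,-.16,.012),(-.05,-.16,.012),(-.05,.16,.012)]
ot=("top",rc,T([(65,57),(765,115),(742,337),(37,272)]))
os_=("side",[rc[3],rc[2]],S([(210,575),(392,180)]))
q,r=fit([ot],[.5,.1,0]);print(q,r.round(1).tolist())
q,r=fit([ot,os_],q);print(q,r.round(1).tolist())
tr=[(.065,.075,.022),(.065,-.075,.022),(-.065,-.075,.022),(-.065,.075,.022)]
qt,r=fit([("top",tr,np.array([(440,245),(508,239),(518,297),(446,305)]))],[.4,-.35,0]);print(qt,r.round(1).tolist())
c=calibration("top")
for nm,p,z in(("beaker rim",(403,298),.067),("bottle cap",(432,131),.15),("yel1",(267,268),.08),("yel2",(322,272),.08)):
    f=least_squares(lambda x:(proj("top",[(x[0],x[1],z)])-p).ravel(),[.4,0]).x;print(nm,f)
for n,f in(("top","tc"),("side","sc")):
    im=cv2.imread(f"pics/{n}0.png");x0,y0,w,h,k=(170,180,160,76,5) if n=="top" else (250,225,100,135,4.4)
    im=cv2.resize(im[y0:y0+h,x0:x0+w],None,fx=k,fy=k,interpolation=cv2.INTER_CUBIC)
    if n=="side":im=cv2.convertScaleAbs(im,alpha=1.6)
    box=lambda cy,hx,hy,z:[(sx*hx,cy+sy*hy,z) for sx,sy in((1,1),(1,-1),(-1,-1),(-1,1))]
    for P,col in [(rc,(0,0,255))]+[(box(cy,.033,.033,.057),(0,255,0)) for cy in(.1,0,-.1)]+[(box(cy,.006,.025,.113),(0,255,255)) for cy in(.1,0,-.1)]:
        cv2.polylines(im,[((proj(n,world(q,P))-[x0,y0]+.5)*k-.5).round().astype(int)],True,col,1)
    cv2.imwrite(f"pics/ov_{n}.png",im)
a=cv2.imread("pics/ov_top.png");b=cv2.imread("pics/ov_side.png");b=cv2.resize(b,(160,216)) if 0 else b
cv2.imwrite("pics/ov_top.png",a)
E
```

```text
[ 0.54458072  0.19013579 -0.11644931] [[0.1, -0.1], [0.0, 0.2], [0.5, -0.2], [-0.6, 0.0]]
[ 0.54423096  0.19098416 -0.11629067] [[-0.3, 0.1], [-0.4, 0.4], [0.1, -0.0], [-1.0, 0.2], [-0.4, -0.8], [0.1, -1.8]]
[ 0.41203797 -0.3078336   0.06251548] [[0.1, -0.2], [-0.6, -0.3], [-1.5, 1.0], [1.9, -0.4]]
beaker rim [ 0.3582263  -0.13383125]
bottle cap [ 0.68394637 -0.19670865]
yel1 [0.42582956 0.1427921 ]
yel2 [0.41480569 0.03046213]
```

View pics/ov_top.png

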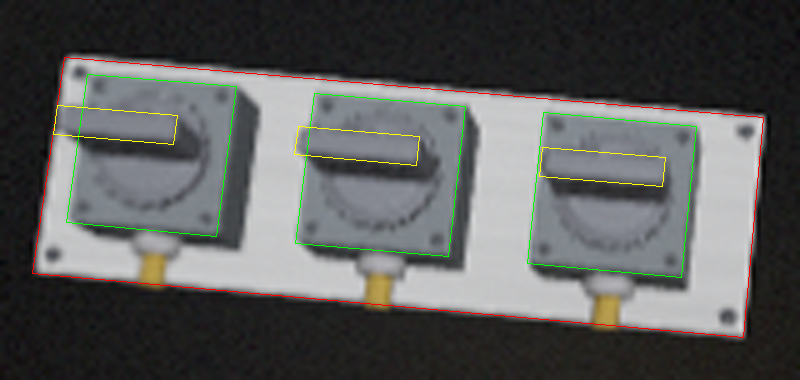

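View pics/ov_side.png

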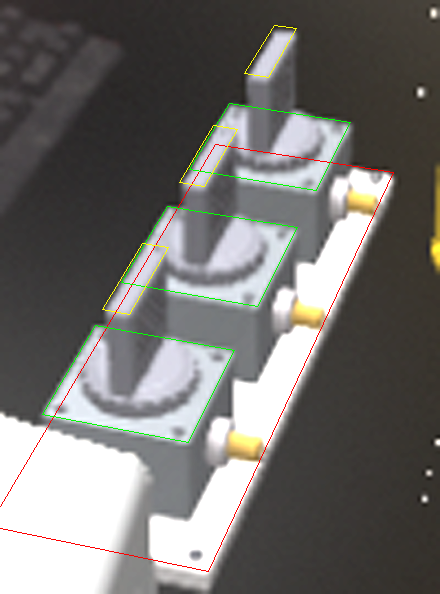

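The overlays match within about 2 mm. The left bay is near (0.556, 0.290), and the fins run along the rail. I'll move above the left bay, part-open the gripper, descend, and check before gripping.

```bash
cat > h.py <<'E'
import numpy as np
from cell import *
Q=(.5444,.1907,-.1163); TR=(.412,-.308)
EX=np.array([np.cos(Q[2]),np.sin(Q[2]),0]); EY=np.array([-EX[1],EX[0],0])
def rot(sgn=1):
    y=sgn*EX; z=np.array([0,0,-1.]); return np.column_stack([np.cross(y,z),y,z])
def bay(i,z): return np.array([Q[0],Q[1],0])+EY*(.1,0,-.1)[i]+[0,0,z]   # i: 0 left,1 middle,2 right
def F(n=5):
    a=[]
    for _ in range(n): hold(.02); a.append(read_state()["wrist_force"])
    return np.mean(a,0)
E
python3 - <<'E'
from h import *
import cv2
for s in(1,-1): print(s,inverse_kinematics(bay(0,.26),rot(s)))
q=[inverse_kinematics(bay(0,.26),rot(s)) for s in(1,-1)]
s=min((1,-1),key=lambda s:abs(inverse_kinematics(bay(0,.26),rot(s))[5]))
grip(.5); reach(bay(0,.26),rot(s)); print(s,read_state()["t"])
servo_line(bay(0,.13),velocity=.12); st=read_state(); print(st["t"],st["tool_pos"]-bay(0,.13),st["grip_width"],F())
for n in("top","side"): im=camera(n)[:,:,::-1]; cv2.imwrite(f"pics/{n}1.png",im)
a=cv2.resize(cv2.imread("pics/side1.png")[200:350,240:360],(480,600));b=cv2.resize(cv2.imread("pics/top1.png")[130:280,140:220],(320,600))
cv2.imwrite("pics/m1.png",np.hstack([a,b]))
E
```

```text
1 [0.36315937 0.45744111 0.07875326 1.19210848 0.         2.05025569]
-1 [ 0.36315937  0.45744111  0.07875326  1.19210848  0.         -1.09133696]
-1 3.5833
4.8167 [0.0006114  0.0002114  0.00086623] 0.5000224553003446 [-0.1944398  -0.14283172  0.09824908]
```

View pics/m1.png

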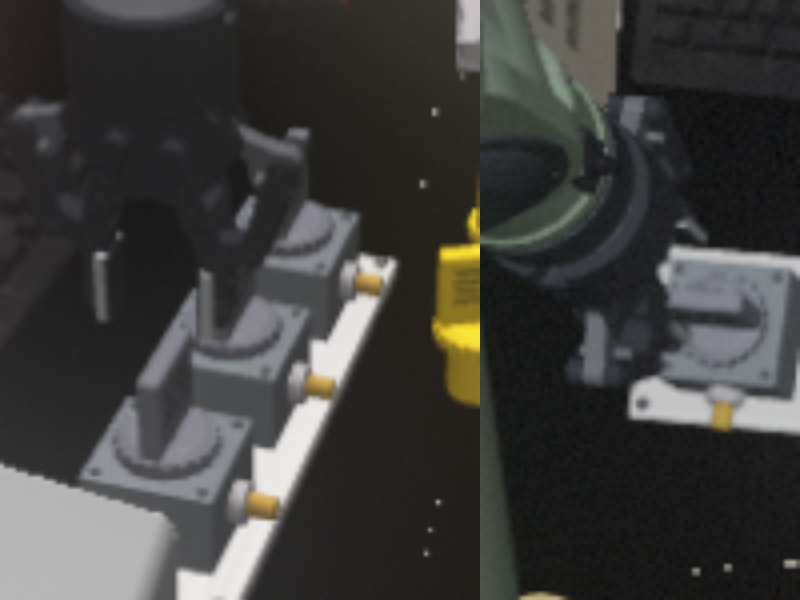

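The fingers straddle the left fin: the side-view tips are at (105,315) and (215,340), with the fin top at about (168,350). I'll descend, grip and check the side forces before the tug.

Run:
```python
from h import *
servo_line(bay(0,.079),velocity=.08); f0=F(); print(f0)
grip(0); s=read_state(); f=F()-f0
print(s["t"],s["grip_width"],s["grasp_force"],f,"along x",f@EX,"y",f@EY,s["tool_pos"]-bay(0,.079),s["wrist_torque"])
np.save("f0.npy",f0)
```

```text
[-0.09270023  0.22891758  0.24270456]
6.2417 0.13233535509853347 60.402740836143494 [ 2.30274062 -0.57662971  2.67755875] along x 2.354096048758391 y -0.3055290244732018 [1.01550332e-03 2.61868741e-05 7.13621743e-04] [-0.09582692 -0.29000515 -0.12546715]
```

```bash
cat >> h.py <<'E'
def tug(f0z,target=15.,maxrise=.032):
    p0=read_state()["tool_pos"]; c0=p0.copy(); dz=0.; log=[]; step=.0008
    while True:
        dz+=step; servo_line(c0+[0,0,dz],velocity=.02)
        F(1); s=[]
        for _ in range(4): hold(.015); s.append(read_state()["wrist_force"][2])
        f=f0z-np.mean(s); r=read_state()["tool_pos"][2]-p0[2]; log.append((dz,r,f))
        if f>target-1: break
        if dz>=maxrise: break
        if len(log)>2:
            k=max((f-log[-3][2])/(r-log[-3][1]+1e-9),300.)   # N/m local stiffness
            step=float(np.clip((target-f)/k*.6,.0004,.002))
            if dz>.014 and f<6: step=.005
    return p0,np.array(log)
E
python3 - <<'E'
from h import *
f0=np.load("f0.npy"); p0,L=tug(f0[2]); print(np.c_[L[:,:2]*1e3,L[:,2]].round(2).tolist())
if L[-1,2]>10:
    m=[]
    for _ in range(10): hold(.1); m.append(f0[2]-read_state()["wrist_force"][2])
    print("held",np.round(m,1))
    servo_line(p0,velocity=.03); print("back",F()-f0)
s=read_state(); print(s["t"],s["tool_pos"]-p0,s["grip_width"])
E
```

```text
[[0.8, 0.3, 3.95], [1.6, 1.25, 7.63], [2.4, 1.92, 9.92], [3.23, 2.46, 11.6], [3.85, 2.88, 13.24], [4.25, 3.14, 13.95], [4.65, 3.4, 14.9]]
held [15.1 14.7 15.6 15.6 14.8 14.5 14.5 15.3 14.9 14.1]
back [ 2.77410126  0.06155919 -4.0267198 ]
10.05 [-5.75676769e-05 -7.03873738e-06  2.59629528e-04] 0.12712321808757762
```

The left cartridge is retained: 15 N at 3.4 mm. I'll set it fully down, release it, and move to the middle one.

```bash
cat >> h.py <<'E'
def release(p0):
    servo_line(p0-[0,0,.0012],velocity=.03); grip(.5)
def goto(i,sgn=-1):
    p=read_state()["tool_pos"]; servo_line([p[0],p[1],.135],velocity=.15)
    servo_line(bay(i,.135),ori=rot(sgn),velocity=.2); servo_line(bay(i,.079),velocity=.1); f0=F()
    grip(0); s=read_state(); f=F()-f0
    print(s["t"],s["grip_width"],s["grasp_force"],"f",f,"x,y",f@EX,f@EY,s["tool_pos"]-bay(i,.079)); np.save("f0.npy",f0); return f0
def dotug(f0):
    p0,L=tug(f0[2]); print(np.c_[L[:,:2]*1e3,L[:,2]].round(1).tolist())
    if L[-1,2]>10:
        m=[]
        for _ in range(10): hold(.1); m.append(f0[2]-read_state()["wrist_force"][2])
        print("held",np.round(m,1)); servo_line(p0,velocity=.04); print("back",F()-f0); release(p0); r=True
    else: hold(.6); r=False
    s=read_state(); print(s["t"],s["tool_pos"]-p0,s["grip_width"],"retained" if r else "FREE"); return r
E
python3 - <<'E'
from h import *
s=read_state(); release(s["tool_pos"]); f0=goto(1)
E
```

```text
13.05 0.1310794594356509 59.324085116386414 f [-0.10161407 -0.04189507  4.42345963] x,y -0.09606622429788661 -0.053403153840296806 [7.65029278e-04 4.37089078e-05 7.66217344e-04]
```

Run:
```python
from h import *
f0=np.load("f0.npy"); dotug(f0)
```

```text
[[0.8, 0.3, 3.1], [1.6, 1.4, 4.0], [2.4, 2.3, 5.0], [4.4, 4.2, 6.6], [6.4, 6.2, 8.4], [8.4, 8.2, 10.7], [10.4, 10.2, 12.7], [11.7, 11.5, 14.0], [12.3, 12.1, 14.7]]
held [14.7 14.9 14.5 13.7 15.1 14.4 14.6 14.6 14.4 15.2]
back [-1.16929258 -0.10774273 -3.04145115]
18.3333 [ 2.00903855e-04  7.59703297e-05 -1.15460872e-03] 0.49787562638956295 retained
```

The middle one is also retained, at 12 mm. Next is the right one.

Run:
```python
from h import *
f0=goto(2); dotug(f0)
```

```text
20.675 0.13200882806778036 59.31526064872742 f [-0.22770757  0.26296437  5.3841676 ] x,y -0.25668321512491077 0.23476525324356826 [5.70101364e-04 6.13010773e-06 6.62684718e-04]
[[0.8, 0.2, 2.8], [1.6, 1.5, 3.0], [2.4, 2.4, 2.9], [4.4, 4.5, 2.6], [6.4, 6.5, 3.0], [8.4, 8.4, 3.0], [10.4, 10.4, 2.7], [12.4, 12.5, 2.9], [14.4, 14.5, 2.9], [19.4, 19.4, 2.8], [24.4, 24.4, 3.3], [29.4, 29.4, 3.0], [34.4, 34.4, 2.9]]
26.2917 [8.32536885e-06 1.14947122e-05 3.44003680e-02] 0.1330988041943882 FREE
```

The right one is free, with only its weight of about 3 N felt. I'll carry it to the tray and lower it until it touches.

Run:
```python
from h import *
import cv2
p=read_state()["tool_pos"]; servo_line([p[0],p[1],.20],velocity=.15)
servo_line([TR[0],TR[1],.20],velocity=.2); servo_line([TR[0],TR[1],.075],velocity=.1)
f0=F()[2]; z=.066; servo_line([TR[0],TR[1],z],velocity=.05)
while z>.052:
    f=F(3)[2]-f0
    if f>3: break
    z-=.001; servo_line([TR[0],TR[1],z],velocity=.03)
s=read_state(); print(s["t"],z,f,s["tool_pos"],s["grip_width"],s["grasp_force"])
cv2.imwrite("pics/side2.png",camera("side")[:,:,::-1]); cv2.imwrite("pics/top2.png",camera("top")[:,:,::-1])
a=cv2.imread("pics/side2.png")[140:360,250:430];b=cv2.imread("pics/top2.png")[180:320,170:530]
cv2.imwrite("pics/m2.png",np.vstack([cv2.resize(b,(720,280)),np.pad(cv2.resize(a,(260,318)),((0,0),(0,460),(0,0)))]))
```

```text
33.2167 0.059 9.113235088080325 [ 0.41211467 -0.30814241  0.05968197] 0.13145598960353996 59.58920359611511
```

View pics/m2.png

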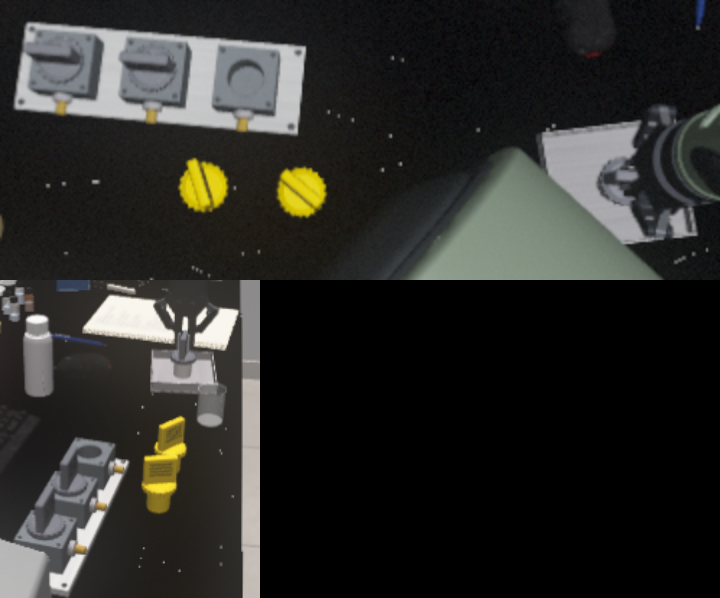

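The cartridge stands in the tray near its middle, upright, and contact came at the expected height. Both retained cartridges sit in their bays and the right bore is empty. I'll release, back off, and compare the two retained cartridges and the bystanders with the first pictures.

Run:
```python
from h import *
import cv2
grip(.5); p=read_state()["tool_pos"]; servo_line([p[0],p[1],.20],velocity=.12); reach([.40,-.45,.28],rot(-1)); hold(.3)
s=read_state(); print(s["t"],F(3))
im={n:camera(n)[:,:,::-1] for n in("top","side")}
for n in im: cv2.imwrite(f"pics/{n}3.png",im[n])
a=cv2.imread("pics/side0.png");b=np.ascontiguousarray(im["side"])
for nm,(x0,y0,w,h) in {"fin L":(272,285,28,36),"fin M":(290,255,16,32),"bottle":(262,160,30,64),"beaker":(384,210,24,32),"tape":(342,362,46,38)}.items():
    r=cv2.matchTemplate(b[y0-6:y0+h+6,x0-6:x0+w+6],a[y0:y0+h,x0:x0+w],cv2.TM_CCOEFF_NORMED);_,m,_,l=cv2.minMaxLoc(r);print(nm,"shift px",l[0]-6,l[1]-6,round(m,3))
cv2.imwrite("pics/m3.png",np.hstack([cv2.resize(b[170:350,250:430],(400,400)),cv2.resize(im["top"][180:330,380:530],(400,400))]))
```

```text
36.0417 [ 0.20995435 -0.19294078 -0.01813106]
fin L shift px 0 0 1.0
fin M shift px 0 0 0.975
bottle shift px 0 0 0.999
beaker shift px 0 0 1.0
tape shift px 0 0 1.0
```

View pics/m3.png

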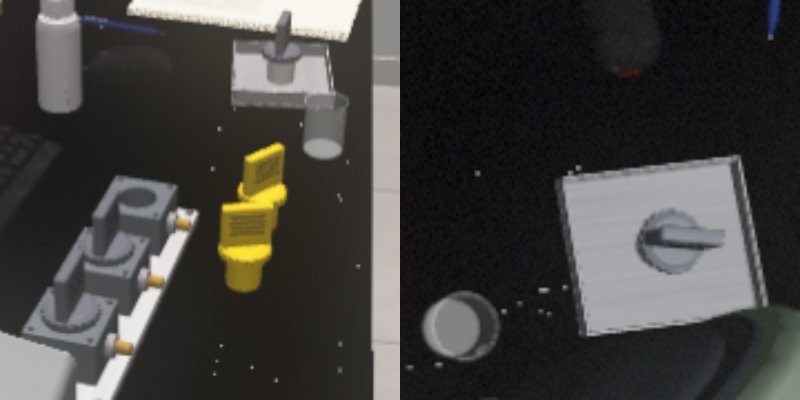

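The cartridge stands upright inside the tray, at (675,240) in the right-hand crop. Nothing else has moved.

```bash
python3 -c "
from cell import *
print(finish_job())"
```

```text
the job is handed in; nothing more can be done
None
```

I've handed the job in: the left and middle cartridges held at about 15 N and went back home, and the right one was unlocked and now stands upright in the steel tray. The bottle, beaker and tape roll show no shift in the pictures.

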